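# Sort the watch bench into its trays

### The arm

A 6-joint arm with a two-finger parallel gripper is mounted at the origin on a cart in front of the work surface, level with it; the furniture and walls round the work are solid. World frame = base frame: x ahead of the robot, y to its left, z up, the work surface at z = 0. Lengths are in m, angles in degrees, forces in N, time in s.
With the tool pointing down it reaches from about 0.4 to 0.825 m from the base axis. Payload 7 kg.
Tool frame: the origin (TCP) lies at the centre of the arm's flange, where the gripper is bolted on; the fingertips stand 178 mm ahead of it and the grasp point (between the pads) lies 159 mm ahead of it (r.tips_ahead is the z of the fingertips in the tool frame, in m); z points along the fingers, y is the line along which they close (so a half turn about z gives the same grasp; the last joint's range is limited). The gripper opens to 88 mm and grips with 3 to 60 N. Pads are 19 mm wide; open, the fingers measure 130 mm over their backs; the gripper's body (78 mm by 193 mm) begins 47 mm behind the grasp point.
Start: joints at [93.627, 20.546, 0.682, 0, -70.136, -16.507], TCP at [0.15, 0.658, 0.405] pointing down, gripper open.
Joint ranges: [-176.03, 176.03], [-82.01, 121.73], [-58.28, 71.71], [-173.87, 95.51], [-174.79, -0.11], [-173.66, 173.66]. Speed limits (degrees/s): [136.94, 136.94, 172.46, 180, 180, 180].

### API

Orientations are given as [roll, pitch, yaw] about the fixed x, y, z axes, in that order (R = Rz(yaw) Ry(pitch) Rx(roll)).
In Python, from plant import r gives the robot as it stands. The module is installed in compiled form; this text tells all that it offers.
- The arm moves only by the shell command python3 -m pendant 'ROWS' [FORCE]. ROWS is JSON, a list that holds one entry, the list of rows, each a list of 7 numbers: the shift along the tool's x, y, z in m, then the turn, a rotation vector about the tool's x, y, z in degrees, then the gripper command: -1 is shut, 1 is fully open, values between are in proportion. A call has 1 to 5 rows; each row is the pose to reach, as a shift and turn from the pose commanded when the call began, along the tool's axes at that moment; what a row does not reach only later rows make up. A row lasts 1/10 s, in which the tool goes at most 50 mm and 8.59 degrees, less where a joint would pass 70% of its speed; a pose out of reach is approached as far as the arm can. A call with a gripper value outside its range is refused whole. The fingers move at their own pace and stop on an object; FORCE is the grip in N (left out, the last holds). Time passes only in rows, so rows that repeat a pose let the fingers close. It gives the time, the measured TCP pose, the force, the opening and the grip force at its end, in the units of the state.
- r.get_state(): the state, without advancing time (a new reading comes with each control period).
- r.capture(name): name is "scene" or "top" or "wrist"; returns the picture (480x640x3 uint8, red, green, blue); there is no depth.
- r.camera_params(name): a dict with "fx", "fy", "cx", "cy" (pixels), "R" (3x3) and "t" (3): a world point X has camera coordinates R X + t. Camera axes: x right, y down, z forward; pixel columns grow to the right and rows downward; lengths in m; the calibration is good to about 2 mm. A picture is of the moment at which its call begins: read the wrist's pose just before it. camera_params takes no time and is no camera call; for the wrist camera it gives the pose at the moment of the call.
- r.close_job(): hands the job in; it is judged then, once.
The state is a dict: "time_s": time; "joints": joint angles; "qd": joint speeds; "joint_torque": joint torques, N m; "tcp_pos": TCP position; "eef_rot": TCP orientation; "contact_force": force on the tool from outside, world axes, zero at the start; "moment": the same for the moment, N m; "gripper_width": finger opening in m; "gripper_force": force on a finger pad.
Only numpy, scipy, OpenCV 4.12 (cv2) and the standard library are available. Lean on these libraries where they do the work, as an engineer would, in place of code of your own. Each camera call takes 0.05 s, during which the arm holds its last target. There are 200 camera calls.

### The job

Two watch movements, an ochre setting gauge and a small red-lidded oil pot have been left out on the bench between the three aluminium trays. Put each of the four into the tray that already holds one of its kind, right way up and flat on the tray's floor, nothing on top of anything else. The three pieces that are already in the trays stay in their trays in the same way; mind the big lamp that hangs low over the back half of the bench.

Things in the scene. Friction and masses are not known exactly. Their poses are not given: they have to be found in the camera images.
- movement_a: A loose flat round black watch movement with open brass and steel works on top, a disc 37 mm across, its solid rim 5 mm high (6 mm with the works). Origin at the centre of its underside, z up; about 22 g; can be gripped across the rim anywhere.
- movement_b: The second loose one, alike: a flat round black watch movement with open brass and steel works on top, a disc 37 mm across, its solid rim 5 mm high (6 mm with the works). Origin at the centre of its underside, z up; about 22 g; can be gripped across the rim anywhere.
- gauge: The loose flat ochre moulded setting gauge, 32 mm (its x) by 64 mm (its y) by 9 mm thick, with angled ends. Origin at the centre of its underside, z up; about 20 g; grip it across the 32 mm width, within 5 mm of the middle of its length.
- pot: The loose small round lidded oil pot, black body and red lid, 28 mm across, 20 mm high, standing upright. Origin at the centre of its underside, z up; about 13 g; can be gripped round the body.
- tray_movements: Shallow open aluminium tray fixed to the bench, 126 mm (its x) by 176 mm (its y), inside 120 x 170; rim 11.6 mm and floor 3 mm above the bench. Origin at the centre of its underside, z up. The three trays look alike; this is the one where a movement already lies near its -y end. The rest is empty and takes both loose movements.
- tray_gauges: Shallow open aluminium tray fixed to the bench, 126 mm (its x) by 176 mm (its y), inside 120 x 170; rim 11.6 mm and floor 3 mm above the bench. Origin at the centre of its underside, z up. The three trays look alike; this is the one where a setting gauge already lies, about lengthwise, near its +y end. The rest is empty.
- tray_pots: Shallow open aluminium tray fixed to the bench, 126 mm (its x) by 176 mm (its y), inside 120 x 170; rim 11.6 mm and floor 3 mm above the bench. Origin at the centre of its underside, z up. The three trays look alike; this is the one where an oil pot already stands, anywhere along its y. The rest is empty.
- sample_movement: The movement already in its tray, resting on the tray's floor: a flat round black watch movement with open brass and steel works on top, a disc 37 mm across, its solid rim 5 mm high (6 mm with the works). Origin at the centre of its underside, z up; about 22 g; can be gripped across the rim anywhere.
- sample_gauge: The gauge already in its tray, resting on the tray's floor: a flat ochre moulded setting gauge, 32 mm (its x) by 64 mm (its y) by 9 mm thick, with angled ends. Origin at the centre of its underside, z up; about 20 g; grip it across the 32 mm width, within 5 mm of the middle of its length.
- sample_pot: The oil pot already in its tray, resting on the tray's floor: a small round lidded oil pot, black body and red lid, 28 mm across, 20 mm high, standing upright. Origin at the centre of its underside, z up; about 13 g; can be gripped round the body.

How it is judged (in metres and radians):
At the end, for the whole second after the job is handed in: All seven pieces lie in the tray of their kind (3 movements, 2 gauges, 2 pots): origin within 56 mm (tray x) and 82 mm (tray y) of the tray's centre, underside less than 6 mm above the bench (tray floor: 3 mm), upright to 0.1 rad, at rest and let go (x of movement_a in the frame of tray_movements between -0.056 and 0.056 m and y of movement_a in the frame of tray_movements between -0.082 and 0.082 m and z of each of movement_a, movement_b, sample_movement in the frame of tray_movements below 0.006 m and angle between each of movement_a, movement_b, sample_movement, gauge, sample_gauge, pot, sample_pot's own z axis and vertical below 0.1 rad and linear speed of each of movement_a, movement_b, sample_movement, gauge, sample_gauge, pot, sample_pot below 0.02 m/s and x of movement_b in the frame of tray_movements between -0.056 and 0.056 m and y of movement_b in the frame of tray_movements between -0.082 and 0.082 m and x of sample_movement in the frame of tray_movements between -0.056 and 0.056 m and y of sample_movement in the frame of tray_movements between -0.082 and 0.082 m and x of gauge in the frame of tray_gauges between -0.056 and 0.056 m and y of gauge in the frame of tray_gauges between -0.082 and 0.082 m and z of each of gauge, sample_gauge in the frame of tray_gauges below 0.006 m and x of sample_gauge in the frame of tray_gauges between -0.056 and 0.056 m and y of sample_gauge in the frame of tray_gauges between -0.082 and 0.082 m and x of pot in the frame of tray_pots between -0.056 and 0.056 m and y of pot in the frame of tray_pots between -0.082 and 0.082 m and z of each of pot, sample_pot in the frame of tray_pots below 0.006 m and x of sample_pot in the frame of tray_pots between -0.056 and 0.056 m and y of sample_pot in the frame of tray_pots between -0.082 and 0.082 m); the robot touches nothing.
It also fails if it takes over 93 s, if anything falls off the work surface, if the arm or the gripper's body presses on something with over 40 N, if the wrist force passes 120 N, or if a joint passes its speed limit or range.

## Working session

There is one attempt and no reset: what is moved stays moved. The work goes in short steps, Python scripts to look and compute and a shell command to move; the robot and the scene stay as the last step left them, time stands still between calls to the robot, and variables do not carry over. Pictures are saved under pics/ and viewed, at most 14 in all, crops included, and the job is handed in when it is done.

```bash
mkdir -p pics
python3 - <<'E'
from plant import r
import cv2
print(r.get_state())
for n in("scene","top","wrist"):
    p=r.camera_params(n);print(n,p)
    cv2.imwrite(f"pics/{n}0.png",r.capture(n)[:,:,::-1])
E
```

```text
{'time_s': 0.0, 'joints': array([ 9.36243253e+01,  2.05936790e+01,  6.35367719e-01, -1.94860645e-02,
       -7.01371188e+01, -1.65039514e+01]), 'qd': array([-0.04852735, -0.0965619 , -0.05550302, -0.03009804, -0.03355161,
       -0.01522686]), 'joint_torque': array([-2.90268881e-04, -5.82716775e+01,  2.93048126e+01,  6.99684799e+00,
        6.86174812e-03, -1.63386785e-04]), 'tcp_pos': array([0.15045249, 0.6578337 , 0.40371122]), 'eef_rot': array([ 1.79903298e+02, -9.54903470e-03, -1.28862541e+01]), 'contact_force': array([-0.77381503,  0.4451985 ,  0.52179286]), 'moment': array([ 0.00856044, -0.0147437 , -0.02275209]), 'gripper_force': 0.0, 'gripper_width': 0.08769806788033827}
scene {'fx': 463.25590042772814, 'fy': 463.25590042772814, 'cx': 318.8859040082412, 'cy': 237.6939260279639, 'R': array([[ 0.76418626, -0.64481437,  0.0152903 ],
       [-0.47623173, -0.58006523, -0.66085374],
       [ 0.43499736,  0.49773362, -0.75035894]]), 't': array([-0.35851103,  0.26062366,  1.08918352])}
top {'fx': 520.6377505779856, 'fy': 520.6377505779856, 'cx': 315.5979497629207, 'cy': 240.22085845995622, 'R': array([[ 0.0151906 , -0.99975737, -0.01595163],
       [-0.98065425, -0.01178275, -0.19539295],
       [ 0.19515759,  0.01861117, -0.9805953 ]]), 't': array([0.00431681, 0.50087337, 1.14606399])}
wrist {'fx': 359.51321010953467, 'fy': 359.51321010953467, 'cx': 319.55561157633576, 'cy': 241.9985386831325, 'R': array([[-0.2223588 , -0.97496377,  0.00148731],
       [-0.92862491,  0.21225457,  0.30430867],
       [-0.29700561,  0.06628455, -0.95257232]]), 't': array([ 0.67262479, -0.03701308,  0.39110252])}
```

View pics/scene0.png

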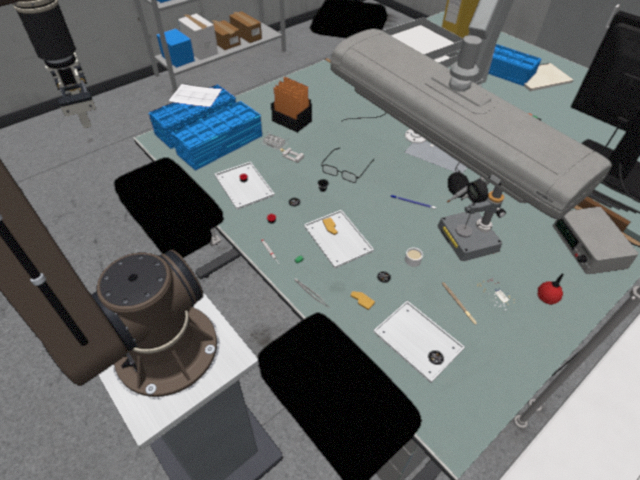

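View pics/top0.png

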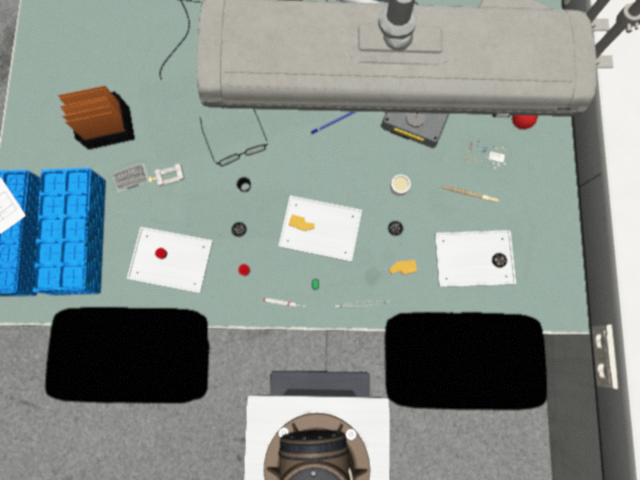

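The top view shows the pot tray at left (170,260), the gauge tray in the middle (320,228) and the movement tray at right (475,258). The loose pieces are movements at (239,229) and (396,228), a gauge at (403,267) and a pot at (244,270). Next I'll enlarge the crop.

```bash
cat > h.py <<'E'
import numpy as np,cv2
from plant import r
def w(n,uv,z,p=None):
    p=p or r.camera_params(n);R=np.array(p["R"]);t=np.array(p["t"])
    d=R.T@np.array([(uv[0]-p["cx"])/p["fx"],(uv[1]-p["cy"])/p["fy"],1]);c=-R.T@t
    return np.round(c+d*(z-c[2])/d[2],4)
E
python3 - <<'E'
import cv2
a=cv2.imread("pics/top0.png")
cv2.imwrite("pics/topL.png",cv2.resize(a[215:305,120:270],None,fx=5.3,fy=5.3,interpolation=2))
cv2.imwrite("pics/topR.png",cv2.resize(a[190:300,270:530][:, :],None,fx=3,fy=3,interpolation=2))
E
```

```text
(no output)
```

View pics/topL.png

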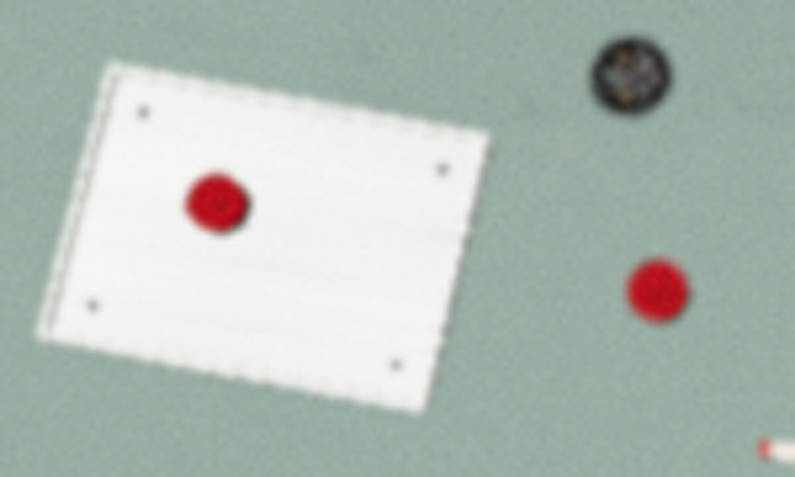

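View pics/topR.png

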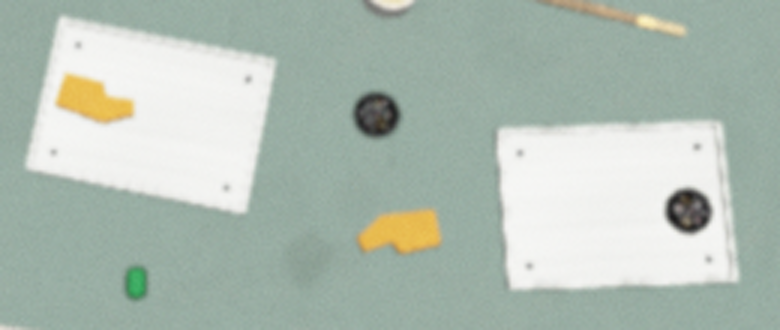

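Run:
```python
from h import *
L=lambda x,y:(120+x/5.3-.4,215+y/5.3-.4)
Q=lambda x,y:(270+x/3-.33,190+y/3-.33)
for n,uv,z in [("pot",L(658,291),.02),("spot",L(217,204),.023),("mvA",L(630,76),.005),
 ("mvB",Q(377,114),.005),("smov",Q(689,210),.008),("gauge",Q(397.7,234),.009),("gL",Q(367,239),.009),("gR",Q(437,227.5),.009),("sg",Q(95,99),.012),("sgL",Q(60,90),.012),("sgR",Q(132,107),.012)]: print(n,w("top",uv,z))
def tray(n,c):
    P=np.array([w("top",x,.0116) for x in c]);print(n,P.mean(0),P.tolist(),np.linalg.norm(P-np.roll(P,-1,0),axis=1))
tray("pots",[L(*x) for x in [(110,63),(490,131),(424,412),(37,338)]])
tray("gau",[Q(*x) for x in [(60,17),(276,60),(246,213),(26,167)]])
tray("mov",[Q(*x) for x in [(498,128),(722,122),(738,281),(510,290)]])
```

```text
pot [0.435  0.1783 0.02  ]
spot [0.4709 0.3752 0.023 ]
mvA [0.535  0.1975 0.005 ]
mvB [ 0.5425 -0.178   0.005 ]
smov [ 0.4677 -0.42    0.008 ]
gauge [ 0.4456 -0.1922  0.009 ]
gL [ 0.4414 -0.1682  0.009 ]
gR [ 0.4512 -0.223   0.009 ]
sg [0.5505 0.0465 0.012 ]
sgL [0.5576 0.0746 0.012 ]
sgR [0.5443 0.017  0.012 ]
pots [0.45925  0.356425 0.0116  ] [[0.5368, 0.4323, 0.0116], [0.5075, 0.2582, 0.0116], [0.3811, 0.2805, 0.0116], [0.4116, 0.4547, 0.0116]] [0.17654829 0.12835205 0.17684991 0.12718805]
gau [0.53935 0.00125 0.0116 ] [[0.618, 0.0761, 0.0116], [0.5842, -0.0974, 0.0116], [0.4603, -0.0736, 0.0116], [0.4949, 0.0999, 0.0116]] [0.17676168 0.12616517 0.17691639 0.12537962]
mov [ 0.4708  -0.36295  0.0116 ] [[0.5308, -0.2723, 0.0116], [0.5377, -0.4484, 0.0116], [0.412, -0.4534, 0.0116], [0.4027, -0.2777, 0.0116]] [0.17623513 0.1257994  0.17594596 0.12821377]
```

```bash
cat >> h.py <<'E'
from scipy.spatial.transform import Rotation as Ro
def go(x,y,z,yaw,cur=None):
    """print row (mm-rounded) from current pose to grasp tips at x,y,z; tool down"""
    s=r.get_state();c=Ro.from_euler("xyz",s["eef_rot"],degrees=True);T=Ro.from_euler("xyz",[180,0,yaw],degrees=True)
    d=c.inv().apply(np.array([x,y,z+.178])-s["tcp_pos"]);rv=(c.inv()*T).as_rotvec(degrees=True)
    print(round(s["time_s"],2),np.round(s["tcp_pos"],4),np.round(s["eef_rot"],1),"->",np.round(d,4),np.round(rv,1))
E
python3 - <<'E'
from h import *
def P(n):
    p=r.camera_params(n);return np.array([[p["fx"],0,p["cx"]],[0,p["fy"],p["cy"]],[0,0,1]])@np.c_[p["R"],p["t"]]
for a,b in [((588,110),(580,212)),((203,103),(335,62))]:
    X=cv2.triangulatePoints(P("top"),P("scene"),np.array(a,float),np.array(b,float));print((X[:3]/X[3]).T)
go(.435,.178,.15,-100)
E
```

```text
[[ 0.6810792  -0.4709004   0.37959554]]
[[0.66773569 0.19411956 0.41060982]]
0.15 [0.1504 0.6579 0.4039] [179.9  -0.  -12.9] -> [0.3844 0.4042 0.0765] [ 0.1 -0.1 87.1]
```

```bash
python3 -m pendant '[[[0.16,0.17,0.0,0,0,36,0.2],[0.16,0.17,0.0,0,0,36,0.2],[0.16,0.17,0.0,0,0,36,0.2],[0.16,0.17,0.0,0,0,36,0.2],[0.16,0.17,0.0,0,0,36,0.2]]]' 10; python3 -c "
from h import *
go(.435,.178,.13,-100)"
```

```text
time_s: 0.65
tcp_pos: [0.2695, 0.4537, 0.4047]
eef_rot: [180.0, -0.0, -49.2]
contact_force: [1.3, 0.8, -0.2]
gripper_width: 0.0551
gripper_force: 0.0
0.65 [0.2695 0.4537 0.4047] [180.   -0.  -49.2] -> [0.3169 0.0546 0.0967] [ 0.  -0.  50.8]
```

```bash
python3 -m pendant '[[[0.317,0.055,0.097,0,0,51,0.2],[0.317,0.055,0.097,0,0,51,0.2],[0.317,0.055,0.097,0,0,51,0.2],[0.317,0.055,0.097,0,0,51,0.2],[0.317,0.055,0.097,0,0,51,0.2]]]'; python3 -c "
from h import *
go(.435,.178,.13,-100)"
```

```text
time_s: 1.15
tcp_pos: [0.3933, 0.2502, 0.3322]
eef_rot: [-180.0, 0.0, -92.2]
contact_force: [1.1, 0.0, -0.2]
gripper_width: 0.0526
gripper_force: 0.0
1.15 [0.3933 0.2502 0.3322] [-180.     0.   -92.2] -> [ 0.0706 -0.0444  0.0242] [-0.   0.   7.8]
```

```bash
python3 -m pendant '[[[0.071,-0.044,0.024,0,0,8,0.2],[0.071,-0.044,0.024,0,0,8,0.2],[0.071,-0.044,0.024,0,0,8,0.2]]]'; python3 -c "
from h import *
go(.435,.178,.008,-100)
np.save('p1.npy',r.camera_params('wrist'),allow_pickle=True)
cv2.imwrite('pics/w1.png',r.capture('wrist')[:,:,::-1])
p=r.camera_params('wrist')
X=np.array(p['R'])@[.435,.178,.02]+p['t'];print(X[:2]/X[2]*p['fx']+[p['cx'],p['cy']])"
```

```text
time_s: 1.45
tcp_pos: [0.4351, 0.1761, 0.3068]
eef_rot: [179.9, -0.2, -100.1]
contact_force: [1.0, -0.5, 0.2]
gripper_width: 0.0525
gripper_force: 0.0
1.45 [0.4351 0.1761 0.3068] [ 179.9   -0.2 -100.1] -> [-0.0022  0.0002  0.1208] [ 0.1 -0.2 -0.1]
[319.50759254 242.08610953]
```

View pics/w1.png

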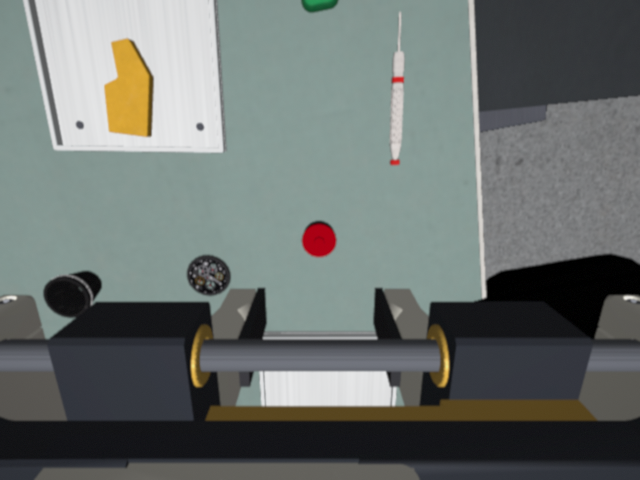

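The wrist view shows the pot at (319,239), within 3 px of the prediction, and movement A at (209,274). I'll go down and grip.

```bash
python3 -m pendant '[[[-0.001,0,0.123,0,0,0,0.2],[-0.001,0,0.123,0,0,0,0.2],[-0.001,0,0.123,0,0,0,0.2],[-0.001,0,0.123,0,0,0,-1],[-0.001,0,0.123,0,0,0,-1]]]' 10;  python3 -m pendant '[[[0,0,0,0,0,0,-1],[0,0,0,0,0,0,-1],[0,0,-0.05,0,0,0,-1]]]'; python3 -c "
from h import *
print(w('wrist',(209,274),.005,np.load('p1.npy',allow_pickle=True).item()))
go(.4525,.317,.045,-100);go(.4525,.317,.01,-100)"
```

```text
time_s: 2.0
tcp_pos: [0.4349, 0.1816, 0.1861]
eef_rot: [-180.0, -0.0, -99.8]
contact_force: [-0.2, -0.5, -0.6]
gripper_width: 0.0416
gripper_force: 0.0
time_s: 2.3
tcp_pos: [0.4333, 0.1797, 0.232]
eef_rot: [179.6, -0.4, -99.9]
contact_force: [1.5, 0.5, -0.2]
gripper_width: 0.027
gripper_force: 10.0
[0.5324 0.1922 0.005 ]
2.3 [0.4333 0.1797 0.232 ] [179.6  -0.4 -99.9] -> [-0.1387  0.0047  0.0079] [ 0.4 -0.4  0.1]
2.3 [0.4333 0.1797 0.232 ] [179.6  -0.4 -99.9] -> [-0.1389  0.0045  0.0429] [ 0.4 -0.4  0.1]
```

```bash
python3 -m pendant '[[[-0.139,0.005,-0.02,0,0,0,-1],[-0.139,0.005,-0.02,0,0,0,-1],[-0.139,0.005,0,0,0,0,-1],[-0.139,0.005,0.02,0,0,0,-1],[-0.139,0.005,0.02,0,0,0,-1]]]';  python3 -c "
from h import *
go(.4525,.317,.0105,-100)"
```

```text
time_s: 2.8
tcp_pos: [0.4528, 0.3187, 0.2144]
eef_rot: [179.9, -0.1, -99.8]
contact_force: [0.4, -0.5, -0.5]
gripper_width: 0.0269
gripper_force: 10.0
2.8 [0.4528 0.3187 0.2144] [ 1.799e+02 -1.000e-01 -9.980e+01] -> [ 0.0017 -0.0001  0.0259] [ 0.1 -0.1  0.2]
```

```bash
python3 -m pendant '[[[0,0,0.020,0,0,0,-1],[0,0,0.025,0,0,0,-1],[0,0,0.025,0,0,0,-1],[0,0,0.025,0,0,0,-1]]]';  python3 -c "
from h import *
go(.4525,.317,.0105,-100)"
```

```text
time_s: 3.2
tcp_pos: [0.4538, 0.3182, 0.1917]
eef_rot: [-180.0, 0.0, -99.9]
contact_force: [-0.1, 0.6, -0.3]
gripper_width: 0.0269
gripper_force: 10.0
3.2 [0.4538 0.3182 0.1917] [-180.     0.   -99.9] -> [0.0014 0.0011 0.0032] [-0.   0.   0.1]
```

```bash
python3 -m pendant '[[[0,0,0.002,0,0,0,-1],[0,0,0.002,0,0,0,-1],[0,0,0.002,0,0,0,-1]]]'; python3 -m pendant '[[[0,0,0.0035,0,0,0,-1],[0,0,0.0035,0,0,0,-1]]]'
```

```text
time_s: 3.5
tcp_pos: [0.454, 0.3187, 0.1896]
eef_rot: [-179.9, 0.1, -99.8]
contact_force: [0.1, -1.2, 6.8]
gripper_width: 0.0267
gripper_force: 10.0
time_s: 3.7
tcp_pos: [0.454, 0.3189, 0.1862]
eef_rot: [-179.9, 0.1, -99.8]
contact_force: [0.5, -1.1, 7.0]
gripper_width: 0.0267
gripper_force: 10.0
```

```bash
python3 -m pendant '[[[0,0,0,0,0,0,0.2],[0,0,0,0,0,0,0.2],[0,0,0,0,0,0,0.2],[0,0,-0.03,0,0,0,0.2],[0,0,-0.08,0,0,0,0.2]]]';python3 -c "
from h import *
go(.5335,.195,.09,-92)"
```

```text
time_s: 4.2
tcp_pos: [0.4526, 0.3174, 0.2626]
eef_rot: [179.8, -0.4, -99.9]
contact_force: [0.4, 1.5, 0.4]
gripper_width: 0.052
gripper_force: 0.0
4.2 [0.4526 0.3174 0.2626] [179.8  -0.4 -99.9] -> [ 0.1067 -0.1007 -0.005 ] [ 0.2 -0.4 -7.9]
```

```bash
python3 -m pendant '[[[0.107,-0.101,-0.005,0,0,-8,0.3],[0.107,-0.101,-0.005,0,0,-8,0.3],[0.107,-0.101,-0.005,0,0,-8,0.3],[0.107,-0.101,-0.005,0,0,-8,0.3],[0.107,-0.101,-0.005,0,0,-8,0.3]]]';python3 -c "
from h import *
go(.5335,.195,.0015,-90)
p=r.camera_params('wrist');cv2.imwrite('pics/w2.png',r.capture('wrist')[:,:,::-1])
for y in (.192,.1975):
  X=np.array(p['R'])@[.5335,y,.005]+p['t'];print(X[:2]/X[2]*p['fx']+[p['cx'],p['cy']])"
```

```text
time_s: 4.7
tcp_pos: [0.5351, 0.1944, 0.2697]
eef_rot: [180.0, -0.0, -92.0]
contact_force: [-0.7, 0.3, 0.1]
gripper_width: 0.0571
gripper_force: 0.0
4.7 [0.5351 0.1944 0.2697] [180.  -0. -92.] -> [-0.0005  0.0016  0.0902] [ 0. -0. -2.]
[321.59013122 247.62976848]
[321.84180527 254.86112687]
```

View pics/w2.png

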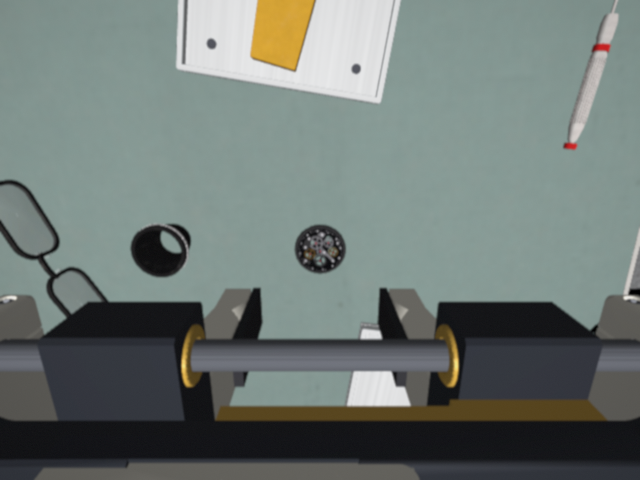

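Movement A is at (320,249), so y≈0.193. I'll descend.

```bash
python3 -m pendant '[[[0.001,0.001,0.05,0,0,0,0.3],[0.001,0.001,0.085,0,0,0,0.3],[0.001,0.001,0.089,0,0,0,0.3],[0.001,0.001,0.0895,0,0,0,0.3],[0.001,0.001,0.0895,0,0,0,-1]]]' 15;  python3 -m pendant '[[[0,0,0,0,0,0,-1],[0,0,0,0,0,0,-1],[0,0,0,0,0,0,-1]]]'
```

```text
time_s: 5.25
tcp_pos: [0.5334, 0.1959, 0.1807]
eef_rot: [180.0, -0.0, -91.8]
contact_force: [-0.5, 1.2, 0.1]
gripper_width: 0.0534
gripper_force: 0.0
time_s: 5.55
tcp_pos: [0.5338, 0.195, 0.1811]
eef_rot: [-180.0, 0.0, -91.8]
contact_force: [-0.9, 1.2, 3.1]
gripper_width: 0.036
gripper_force: 15.0
```

```bash
python3 -m pendant '[[[0,0,-0.05,0,0,0,-1],[0.02,0.005,-0.06,0,0,0,-1],[0.16,0.02,-0.06,0,0,0,-1],[0.16,0.02,-0.06,0,0,0,-1],[0.16,0.02,-0.06,0,0,0,-1]]]';python3 -c "
from h import *
go(.469,-.313,.05,-88)"
```

```text
time_s: 6.05
tcp_pos: [0.5077, 0.0335, 0.2412]
eef_rot: [-179.9, 0.0, -91.8]
contact_force: [0.9, 0.8, -0.3]
gripper_width: 0.0361
gripper_force: 15.0
6.05 [0.5077 0.0335 0.2412] [-179.9    0.   -91.8] -> [0.3475 0.0275 0.0129] [-0.1  0.  -3.8]
```

```bash
python3 -m pendant '[[[0.17,0.014,0.006,0,0,-2,-1],[0.17,0.014,0.006,0,0,-2,-1],[0.17,0.014,0.006,0,0,-2,-1],[0.17,0.014,0.006,0,0,-2,-1]]]';python3 -m pendant '[[[0.177,0.014,0.007,0,0,-2,-1],[0.177,0.014,0.007,0,0,-2,-1],[0.177,0.014,0.007,0,0,-2,-1],[0.177,0.014,0.007,0,0,-2,-1]]]';python3 -c "
from h import *
go(.469,-.313,.006,-88)
p=r.camera_params('wrist');cv2.imwrite('pics/w3.png',r.capture('wrist')[:,:,::-1])"
```

```text
time_s: 6.45
tcp_pos: [0.4878, -0.1372, 0.2348]
eef_rot: [-180.0, -0.0, -90.0]
contact_force: [0.8, 0.1, 0.0]
gripper_width: 0.0356
gripper_force: 15.0
time_s: 6.85
tcp_pos: [0.4748, -0.3142, 0.2278]
eef_rot: [-179.9, -0.0, -88.0]
contact_force: [0.3, 0.9, -0.7]
gripper_width: 0.0358
gripper_force: 15.0
6.85 [ 0.4748 -0.3142  0.2278] [-179.9   -0.   -88. ] -> [-0.0014  0.0058  0.0438] [-0.1 -0.   0. ]
```

View pics/w3.png

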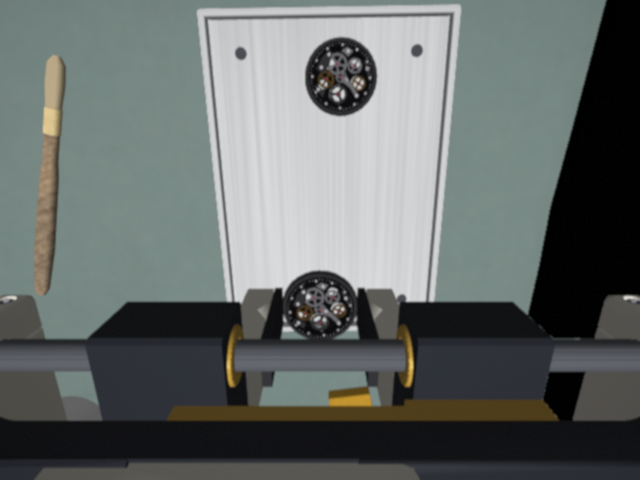

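The movement is held at (320,305), level and over the tray, and the sample is at (341,75). I'll lower it.

```bash
python3 -m pendant '[[[0,0.005,0.038,0,0,0,-1],[0,0.005,0.043,0,0,0,-1],[0,0.005,0.043,0,0,0,-1],[0,0.005,0.0435,0,0,0,-1],[0,0.005,0.0435,0,0,0,-1]]]'
```

```text
time_s: 7.4
tcp_pos: [0.4711, -0.3109, 0.185]
eef_rot: [-179.9, -0.0, -87.8]
contact_force: [0.4, 0.4, -0.1]
gripper_width: 0.0364
gripper_force: 15.0
```

```bash
python3 -m pendant '[[[0,0,0.001,0,0,0,-1],[0,0,0.001,0,0,0,-1],[0,0,0.001,0,0,0,-1]]]'; python3 -m pendant '[[[0,0,0.002,0,0,0,-1],[0,0,0.002,0,0,0,-1]]]'
```

```text
time_s: 7.7
tcp_pos: [0.4707, -0.311, 0.1833]
eef_rot: [-180.0, -0.0, -87.8]
contact_force: [0.7, 0.1, 0.6]
gripper_width: 0.0363
gripper_force: 15.0
time_s: 7.9
tcp_pos: [0.4708, -0.3112, 0.1818]
eef_rot: [-180.0, -0.0, -87.8]
contact_force: [-1.0, 2.0, 8.7]
gripper_width: 0.0363
gripper_force: 15.0
```

Contact with the tray floor. I'll release, rise and head to movement B.

```bash
python3 -m pendant '[[[0,0,0,0,0,0,0.3],[0,0,0,0,0,0,0.3],[0,0,0,0,0,0,0.3],[0,0,-0.04,0,0,0,0.3],[0,0,-0.09,0,0,0,0.3]]]';python3 -c "
from h import *
go(.5425,-.18,.09,-90)"
```

```text
time_s: 8.4
tcp_pos: [0.4693, -0.3108, 0.2693]
eef_rot: [179.6, 0.1, -87.9]
contact_force: [1.6, 0.6, -0.0]
gripper_width: 0.0567
gripper_force: 0.0
8.4 [ 0.4693 -0.3108  0.2693] [ 1.796e+02  1.000e-01 -8.790e+01] -> [-0.128 -0.078  0.001] [0.4 0.1 2.1]
```

```bash
python3 -m pendant '[[[-0.128,-0.078,0.001,0,0,2,0.3],[-0.128,-0.078,0.001,0,0,2,0.3],[-0.128,-0.078,0.001,0,0,2,0.3],[-0.128,-0.078,0.001,0,0,2,0.3],[-0.128,-0.078,0.001,0,0,2,0.3]]]';python3 -c "
from h import *
go(.5425,-.18,.0015,-90)
p=r.camera_params('wrist');np.save('p4.npy',p);a=r.capture('wrist')[:,:,::-1];cv2.imwrite('pics/w4.png',a)
X=np.array(p['R'])@[.5425,-.18,.005]+p['t'];print(X[:2]/X[2]*p['fx']+[p['cx'],p['cy']])"
```

```text
time_s: 8.9
tcp_pos: [0.5438, -0.1791, 0.2694]
eef_rot: [179.9, 0.0, -89.7]
contact_force: [-0.4, -1.0, -0.0]
gripper_width: 0.0575
gripper_force: 0.0
8.9 [ 0.5438 -0.1791  0.2694] [179.9   0.  -89.7] -> [0.0009 0.0011 0.0899] [0.1 0.  0.3]
[320.77102247 249.70618369]
```

View pics/w4.png

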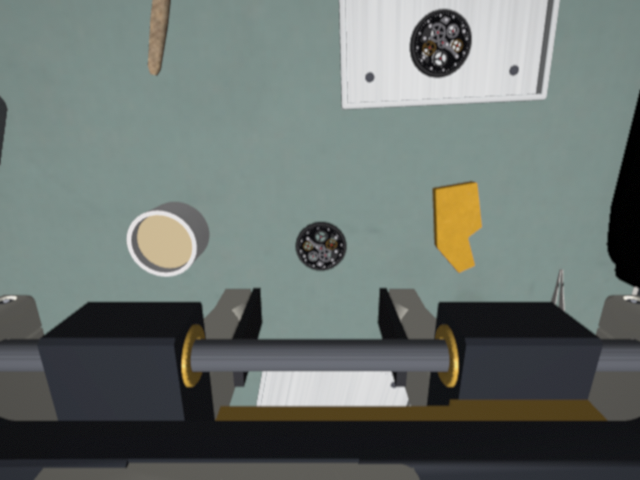

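Movement A lies flat in its tray at (441,43), and movement B is at (321,246), so y≈-0.183. The gauge spans (434..482, 182..272).

```bash
python3 -m pendant '[[[0.003,0.001,0.05,0,0,0,0.3],[0.003,0.001,0.085,0,0,0,0.3],[0.003,0.001,0.089,0,0,0,0.3],[0.003,0.001,0.0895,0,0,0,0.3],[0.003,0.001,0.0895,0,0,0,-1]]]' 15;  python3 -m pendant '[[[0,0,0,0,0,0,-1],[0,0,0,0,0,0,-1],[0,0,0,0,0,0,-1],[0,0,-0.05,0,0,0,-1],[0,0,-0.06,0,0,0,-1]]]';python3 -c "
from h import *
p=np.load('p4.npy',allow_pickle=True).item()
for q in [(434,187),(478,182),(482,229),(460,271),(435,247),(473,266)]:print(w('wrist',q,.009,p))
go(.471,-.361,.05,-88)"
```

```text
time_s: 9.45
tcp_pos: [0.5421, -0.1844, 0.1803]
eef_rot: [179.9, -0.0, -89.9]
contact_force: [-0.3, -0.1, -0.1]
gripper_width: 0.053
gripper_force: 0.0
time_s: 9.95
tcp_pos: [0.5443, -0.1836, 0.2447]
eef_rot: [-179.7, -0.1, -89.8]
contact_force: [1.2, -0.4, 0.0]
gripper_width: 0.0359
gripper_force: 15.0
[ 0.4673 -0.226   0.009 ]
[ 0.4385 -0.2295  0.009 ]
[ 0.4312 -0.1971  0.009 ]
[ 0.4425 -0.1658  0.009 ]
[ 0.4623 -0.1838  0.009 ]
[ 0.4337 -0.1697  0.009 ]
9.95 [ 0.5443 -0.1836  0.2447] [-1.797e+02 -1.000e-01 -8.980e+01] -> [0.1771 0.074  0.0165] [-0.3 -0.1 -1.8]
```

```bash
python3 -m pendant '[[[0.177,0.074,0.01,0,0,-2,-1],[0.177,0.074,0.01,0,0,-2,-1],[0.177,0.074,0.01,0,0,-2,-1],[0.177,0.074,0.01,0,0,-2,-1],[0.177,0.074,0.01,0,0,-2,-1]]]';python3 -c "
from h import *
go(.471,-.361,.006,-88)"
```

```text
time_s: 10.45
tcp_pos: [0.4669, -0.3642, 0.2303]
eef_rot: [180.0, -0.0, -88.1]
contact_force: [-0.1, 0.1, -0.6]
gripper_width: 0.0362
gripper_force: 15.0
10.45 [ 0.4669 -0.3642  0.2303] [180.   -0.  -88.1] -> [-0.003  -0.0042  0.0463] [ 0.  -0.  -0.1]
```

```bash
python3 -m pendant '[[[0,-0.002,0.04,0,0,0,-1],[0,-0.002,0.046,0,0,0,-1],[0,-0.002,0.0465,0,0,0,-1],[0,-0.002,0.0465,0,0,0,-1],[0,-0.002,0.0465,0,0,0,-1]]]'; python3 -m pendant '[[[0,0,0.001,0,0,0,-1],[0,0,0.001,0,0,0,-1],[0,0,0.001,0,0,0,-1]]]'
```

```text
time_s: 10.95
tcp_pos: [0.4716, -0.3601, 0.185]
eef_rot: [-179.9, -0.0, -87.8]
contact_force: [-0.1, -0.2, 0.2]
gripper_width: 0.0361
gripper_force: 15.0
time_s: 11.25
tcp_pos: [0.4712, -0.3604, 0.1833]
eef_rot: [-180.0, -0.0, -87.8]
contact_force: [-0.9, 0.8, 0.3]
gripper_width: 0.0365
gripper_force: 15.0
```

```bash
python3 -m pendant '[[[0,0,0.0015,0,0,0,-1],[0,0,0.0015,0,0,0,-1],[0,0,0.0015,0,0,0,-1]]]'; python3 -m pendant '[[[0,0,0,0,0,0,0.3],[0,0,0,0,0,0,0.3],[0,0,0,0,0,0,0.3],[0,0,-0.04,0,0,0,0.3],[0,0,-0.09,0,0,0,0.3]]]';python3 -c "
from h import *
go(.447,-.195,.09,-79)"
```

```text
time_s: 11.55
tcp_pos: [0.4713, -0.3605, 0.182]
eef_rot: [-180.0, -0.0, -87.8]
contact_force: [-0.5, 1.0, 5.5]
gripper_width: 0.0362
gripper_force: 15.0
time_s: 12.05
tcp_pos: [0.4702, -0.3601, 0.2699]
eef_rot: [179.7, 0.1, -87.9]
contact_force: [1.0, -0.8, 0.7]
gripper_width: 0.0568
gripper_force: 0.0
12.05 [ 0.4702 -0.3601  0.2699] [ 1.797e+02  1.000e-01 -8.790e+01] -> [-0.1658  0.0171  0.0024] [ 0.3  0.2 -8.9]
```

```bash
python3 -m pendant '[[[-0.166,0.017,0.002,0,0,-8,0.3],[-0.166,0.017,0.002,0,0,-8,0.3],[-0.166,0.017,0.002,0,0,-8,0.3],[-0.166,0.017,0.002,0,0,-8,0.3],[-0.166,0.017,0.002,0,0,-8,0.3]]]';python3 -c "
from h import *
go(.447,-.195,.002,-80)
p=r.camera_params('wrist');np.save('p5.npy',p);a=r.capture('wrist')[:,:,::-1];cv2.imwrite('pics/w5.png',a)
m=cv2.inRange(cv2.cvtColor(a[100:340,200:440],cv2.COLOR_BGR2HSV),(10,120,100),(35,255,255))
c=max(cv2.findContours(m,0,2)[0],key=cv2.contourArea);W=np.array([w('wrist',q[0]+[200,100],.009,p)[:2] for q in c])
R=cv2.minAreaRect((W*1000).astype(np.float32));print(R)"
```

```text
time_s: 12.55
tcp_pos: [0.4475, -0.1933, 0.2698]
eef_rot: [-180.0, 0.0, -79.7]
contact_force: [0.2, -0.3, -1.0]
gripper_width: 0.0566
gripper_force: 0.0
12.55 [ 0.4475 -0.1933  0.2698] [-180.     0.   -79.7] -> [0.0016 0.0008 0.0898] [-0.   0.   0.3]
((446.5702209472656, -196.87161254882812), (30.232952117919922, 63.39228057861328), 9.462209701538086)
```

View pics/w5.png

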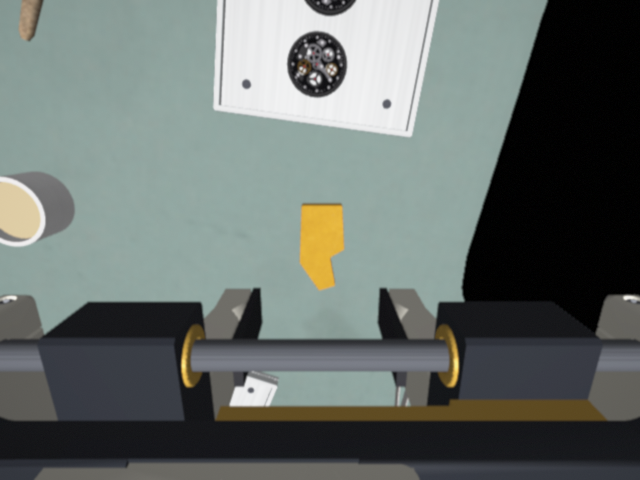

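The gauge is aligned with the tool: centre at pixel (322,247), world (0.447,-0.197), with the wide half towards -y. I'll grip 2 mm towards the wide end.

```bash
python3 -m pendant '[[[0.004,0,0.05,0,0,0.8,0.3],[0.004,0,0.085,0,0,0.8,0.3],[0.004,0,0.0885,0,0,0.8,0.3],[0.004,0,0.0885,0,0,0.8,0.3],[0.004,0,0.0885,0,0,0.8,-1]]]' 12;  python3 -m pendant '[[[0,0,0,0,0,0,-1],[0,0,0,0,0,0,-1],[0,0,0,0,0,0,-1],[0,0,0,0,0,0,-1]]]';  python3 -m pendant '[[[0,0,-0.05,0,0,0,-1],[0,0,-0.06,0,0,0,-1]]]';python3 -c "
from h import *
go(.531,-.040,.05,-101)"
```

```text
time_s: 13.1
tcp_pos: [0.4489, -0.1999, 0.181]
eef_rot: [180.0, -0.0, -80.7]
contact_force: [-0.5, -0.3, -0.7]
gripper_width: 0.0532
gripper_force: 0.0
time_s: 13.5
tcp_pos: [0.4487, -0.1992, 0.1814]
eef_rot: [-180.0, -0.0, -80.6]
contact_force: [-0.0, -0.5, 2.3]
gripper_width: 0.0301
gripper_force: 12.0
time_s: 13.7
tcp_pos: [0.4501, -0.1993, 0.2445]
eef_rot: [-179.8, -0.1, -80.6]
contact_force: [0.3, 0.9, -0.3]
gripper_width: 0.0306
gripper_force: 12.0
13.7 [ 0.4501 -0.1993  0.2445] [-1.798e+02 -1.000e-01 -8.060e+01] -> [-0.1439 -0.1058  0.0167] [-0.3 -0.1 20.4]
```

```bash
python3 -m pendant '[[[-0.144,-0.106,0.01,0,0,20.4,-1],[-0.144,-0.106,0.01,0,0,20.4,-1],[-0.144,-0.106,0.01,0,0,20.4,-1],[-0.144,-0.106,0.01,0,0,20.4,-1],[-0.144,-0.106,0.01,0,0,20.4,-1]]]';python3 -c "
from h import *
go(.531,-.040,.006,-101)
cv2.imwrite('pics/w6.png',r.capture('wrist')[:,:,::-1])
cv2.imwrite('pics/t6.png',cv2.resize(r.capture('top')[180:310,120:530,::-1],None,fx=1.95,fy=1.95,interpolation=2))"
```

```text
time_s: 14.2
tcp_pos: [0.5321, -0.0362, 0.2313]
eef_rot: [-179.9, 0.0, -100.8]
contact_force: [-0.7, -0.2, -0.8]
gripper_width: 0.0303
gripper_force: 12.0
14.2 [ 0.5321 -0.0362  0.2313] [-179.9    0.  -100.8] -> [0.004  0.0005 0.0473] [-0.1  0.   0.2]
```

View pics/w6.png

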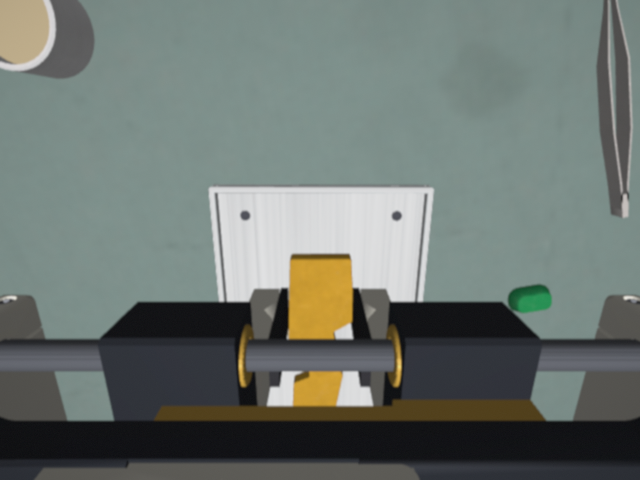

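The gauge is centred and aligned with the tray, whose walls are at columns 215–430. I'll lower it.

```bash
python3 -m pendant '[[[0.003,0,0.04,0,0,0,-1],[0.003,0,0.045,0,0,0,-1],[0.003,0,0.0455,0,0,0,-1],[0.003,0,0.0455,0,0,0,-1],[0.003,0,0.0455,0,0,0,-1]]]'; python3 -m pendant '[[[0,0,0.0015,0,0,0,-1],[0,0,0.0015,0,0,0,-1],[0,0,0.0015,0,0,0,-1]]]'
```

```text
time_s: 14.8
tcp_pos: [0.5293, -0.0432, 0.1863]
eef_rot: [-180.0, 0.0, -101.1]
contact_force: [1.3, 0.2, -0.5]
gripper_width: 0.0301
gripper_force: 12.0
time_s: 15.1
tcp_pos: [0.5293, -0.0428, 0.1842]
eef_rot: [-180.0, 0.0, -101.1]
contact_force: [-0.8, 0.7, 0.6]
gripper_width: 0.0306
gripper_force: 12.0
```

```bash
python3 -m pendant '[[[0,0,0.0015,0,0,0,-1],[0,0,0.0015,0,0,0,-1],[0,0,0.0015,0,0,0,-1]]]'; python3 -m pendant '[[[0,0,0,0,0,0,0.2],[0,0,0,0,0,0,0.2],[0,0,0,0,0,0,0.2],[0,0,-0.04,0,0,0,0.2],[0,0,-0.06,0,0,0,0.2]]]';  python3 -m pendant '[[[-0.03,0.1,-0.1,0,0,0,0.2],[-0.03,0.15,-0.1,0,0,0,0.2],[-0.03,0.15,-0.1,0,0,0,0.2],[-0.03,0.15,-0.1,0,0,0,0.2],[-0.03,0.15,-0.1,0,0,0,0.2]]]'; python3 -c "
from h import *
cv2.imwrite('pics/w7.png',r.capture('wrist')[:,:,::-1])
cv2.imwrite('pics/t7.png',cv2.resize(r.capture('top')[180:310,120:530,::-1],None,fx=1.95,fy=1.95,interpolation=2))
cv2.imwrite('pics/s7.png',cv2.resize(r.capture('scene')[140:400,200:480,::-1],None,fx=2.3,fy=2.3,interpolation=2))"
```

```text
time_s: 15.4
tcp_pos: [0.5294, -0.0428, 0.1832]
eef_rot: [-180.0, -0.0, -101.0]
contact_force: [-2.2, -0.3, 7.8]
gripper_width: 0.0304
gripper_force: 12.0
time_s: 15.9
tcp_pos: [0.5298, -0.0427, 0.2441]
eef_rot: [-180.0, -0.0, -101.0]
contact_force: [1.5, -0.3, -1.1]
gripper_width: 0.0521
gripper_force: 0.0
time_s: 16.4
tcp_pos: [0.3854, 0.0157, 0.3448]
eef_rot: [-179.8, 0.2, -100.9]
contact_force: [0.8, 0.2, -0.9]
gripper_width: 0.0529
gripper_force: 0.0
```

View pics/s7.png

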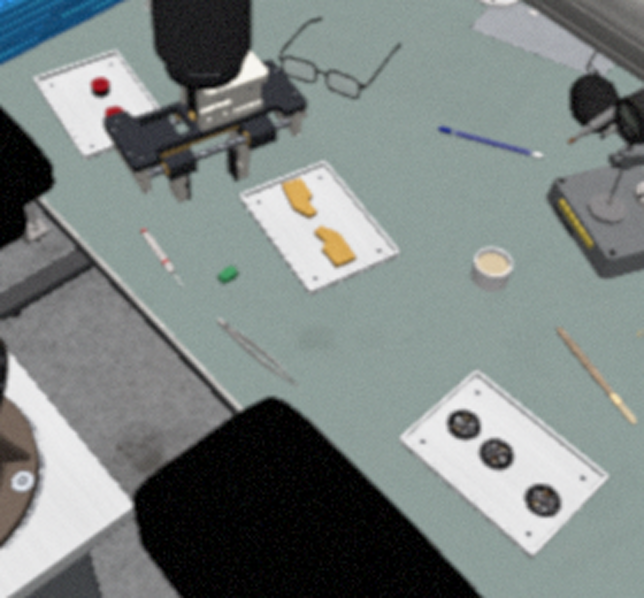

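View pics/t7.png

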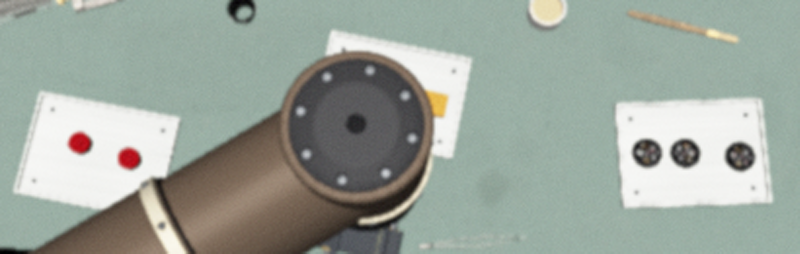

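The scene view shows both gauges in the middle tray, (298,197) and (335,247). It shows three movements in the right-hand tray, (463,424), (496,454) and (542,500). The top view shows two upright pots at (80,143) and (129,158). Everything lies flat and clear of the robot, so I'm handing in.

```bash
python3 -c "
from plant import r
print(r.close_job())"
```

```text
the job is handed in; nothing more can be done
None
```

All four loose pieces are in the trays of their kind, flat and upright in the final pictures. The three samples are still in their trays, and I handed the job in at about 16.6 s; no verdict was returned.

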